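Lay a pinwheel course of stone bars on a skid and lock the keeper

TASK

Complete the layer on the small wooden skid: lay the three loose long stone bars flat on it, each inside one of the empty outlines drawn on the deck, so that with the bar already lying there they make a pinwheel of four. Set them down gently, without dropping them; then, when all four lie in place, turn the steel keeper arm beside the skid over the stones until it points straight across the skid, square to the edge it stands at, in line with the white mark on its base. Leave the short stone offcut and the tools where they are.

Things in the scene. Friction and masses are not known exactly. Their poses are not given: they have to be found in the camera images.
- skid: fixed wooden skid, deck 200 x 200 mm, deck top 36 mm above the bench; origin under the deck's centre at bench level. Four 130 x 45 mm outlines on the deck form a pinwheel with 8 mm joints and a square void in the middle. The keeper's steel post stands at its -x edge
- place_a (a point): centre of the outline on the -y side of the deck, at deck height; a bar here lies along the skid's x axis. Empty at the start. The points have the skid's orientation
- place_b (a point): centre of the outline on the +x side of the deck, at deck height; a bar here lies along the skid's y axis. Empty at the start
- place_c (a point): centre of the outline on the +y side, at deck height; a bar here lies along the skid's x axis. stone4 lies here from the start
- place_d (a point): centre of the outline on the -x side (keeper side), at deck height; a bar here lies along the skid's y axis. Empty at the start
- stone1: loose grey sawn stone bar on the bench, 130 x 45 x 40 mm, about 0.56 kg; origin at the centre of its underside, x along its 130 mm length, z up. stone1 to stone3 are alike and interchangeable
- stone2: loose grey sawn stone bar on the bench, 130 x 45 x 40 mm, about 0.56 kg; origin at the centre of its underside, x along its 130 mm length, z up. stone1 to stone3 are alike and interchangeable
- stone3: loose grey sawn stone bar on the bench, 130 x 45 x 40 mm, about 0.56 kg; origin at the centre of its underside, x along its 130 mm length, z up. stone1 to stone3 are alike and interchangeable
- stone4: the same kind of bar, lying loose in outline place_c from the start, 130 x 45 x 40 mm, about 0.56 kg; origin at the centre of its underside, x along its 130 mm length, z up
- keeper (a joint): turn of the captive steel keeper collar on its upright post, rad: 0 = arm points to the skid's -y, along the edge and clear of the stones (parked, within about 0.25); it grows counter-clockwise seen from above; 1.57 = arm points along the skid's +x, straight across the deck over the stones (the locked mark). Stiff enough to stay where left; the stop is past the mark, at 1.78
- keeper_axis (a point): point on the keeper's vertical hinge axis, 80 mm above the bench, at the underside of the arm; it has the skid's orientation. Post and collar are 42 mm in diameter, top 98 mm above the bench
- keeper_pin (a point): grip point on the black upright handle pin near the arm's end, 90 mm from the hinge axis and 115 mm above the bench; the pin is 20 mm in diameter, from 90 to 135 mm above the bench. The arm below it is 36 mm wide, 10 mm thick, 126 mm from axis to tip, its underside 4 mm above the laid stones
- offcut: short thick stone offcut 80 x 62 x 55 mm on the bench among the bars, not part of the layer; origin at the centre of its underside
- hammer: stone hammer lying on the bench, 280 mm long, head 45 x 85 x 42 mm; origin under the handle's middle, handle along x
- mallet: round wooden mallet standing on its head, 92 mm in diameter, 190 mm tall; origin at the centre of its underside
- chisel1: red stone chisel lying on the bench, 215 mm long, 24 mm wide, 14 mm high; origin under its middle, x along it
- chisel2: dark steel chisel, the same size
- dresser: toothed dark steel bar lying on the bench, 130 x 28 x 30 mm; origin under its middle
- brush: bench brush lying on the bench; origin under its middle
Mind the look-alikes: they are no part of the job. Leave any yellow look-alike of the stone1 alone. Leave any pink look-alike of the stone2 alone.

How it is judged:
By the outcome, as a careful person would: the job done as asked, in the order asked, and still so for the second after the job is handed in, with the robot touching nothing.
It also fails if it takes over 72 s, if anything falls off the work surface, if the arm or the gripper's body presses on something with over 40 N, if the wrist force passes 120 N, or if a joint passes its speed limit or range.

ROBOT

A 6-joint arm with a two-finger parallel gripper is mounted at the origin on the work surface. World frame = base frame: x ahead of the robot, y to its left, z up, the work surface at z = 0. Lengths are in m, angles in rad, forces in N, time in s.
With the tool pointing down it reaches from about 0.25 to 0.85 m from the base axis. Payload 12.5 kg.
Tool frame: the origin (TCP) lies at the very end of the fingers, on their centre line; the grasp point (between the pads) lies 19 mm behind it (r.grip_depth is the distance from the TCP to the grasp point, in m); z points along the fingers, y is the line along which they close (so a half turn about z gives the same grasp; the last joint's range is limited). The gripper opens to 93 mm and grips with 3 to 60 N. Pads are 15 mm wide; open, the fingers measure 128 mm over their backs; the gripper's body (75 mm by 188 mm) begins 65 mm behind the grasp point.
Start: joints at [-1.235, 0.351, 1.652, -0, 1.139, -0.085], TCP at [0.225, -0.502, 0.219] pointing down, gripper open.
Joint ranges: [-2.75, 2.75], [-0.79, 2.1], [0.01, 2.65], [-1.57, 4.71], [0.07, 3.14], [-2.87, 2.87]. Speed limits (rad/s): [2.22, 2.22, 2.79, 3.14, 3.14, 3.14].

INTERFACE

Orientations are given as a unit quaternion [x, y, z, w].
In Python, from rig import observe, optics, order, r gives the robot as it stands. The module is installed in compiled form; this text tells all that it offers.
- The arm moves only by the shell command python3 -m crank 'ROWS' [FORCE]. ROWS is JSON, a list of rows, each a list of 5 numbers: the finger opening in m, from 0 to 0.093, then the shift along the world's x, y, z in m, then the turn about the world's z in rad. In form: [[fingers, x, y, z, roll], ...]. A call has 1 to 8 rows; each row shifts and turns the commanded pose from where the row before left it; what a row does not reach is not made up. A row lasts 1/10 s, in which the tool goes at most 50 mm and 8.59 degrees, less where a joint would pass 70% of its speed; a pose out of reach is approached as far as the arm can. A call with a gripper value outside its range is refused whole. The fingers move at their own pace and stop on an object; FORCE is the grip in N (left out, the last holds). Time passes only in rows, so rows that do not move let the fingers close. It gives the time, the measured TCP pose, the force, the opening and the grip force at its end, in the units of the state.
- observe(): the state, without advancing time (a new reading comes with each control period).
- optics.get_image(name): name is "scene" or "top"; returns a dict with "pixels" (400x640x3 uint8, red, green, blue), "mtx" (3x3 intrinsics, pixels), "k1" (the pictures are not rectified: a ray, as slopes to the right and down, at radius r is drawn at 1 + k1 r^2 times it, then the intrinsics apply), "cam_to_world" (4x4, takes a point from camera to world coordinates). Camera axes: x right, y down, z forward; pixel columns grow to the right and rows downward; lengths in m; the calibration is good to about 2 mm. A picture is of the moment at which its call begins. There is no depth.
- order.sign_off(): hands the job in; it is judged then, once.
The state is a dict: "t": time; "joint_positions": joint angles; "qvel": joint speeds; "joint_efforts": joint torques, N m; "tool_pos": TCP position; "tcp_rot": TCP orientation; "contact_force": force on the tool from outside, world axes, zero at the start; "wrist_torque": the same for the moment, N m; "grip_width": opening from 0.0 (shut) to 1.0 (fully open); "grip_force": force on a finger pad.
Only numpy, scipy, OpenCV 4.12 (cv2) and the standard library are available. Lean on these libraries where they do the work, as an engineer would, in place of code of your own. Each camera call takes 0.05 s, during which the arm holds its last target. There are 200 camera calls.

## Working session

There is one attempt and no reset: what is moved stays moved. The work goes in short steps, Python scripts to look and compute and a shell command to move; the robot and the scene stay as the last step left them, time stands still between calls to the robot, and variables do not carry over. Pictures are saved under pics/ and viewed, at most 10 in all, crops included, and the job is handed in when it is done.

```bash
mkdir -p pics
cat > h.py <<'E'
import numpy as np,cv2
from rig import observe,optics,order,r
def shot(n,f):
    d=optics.get_image(n); cv2.imwrite('pics/'+f+'.png',d['pixels'][:,:,::-1]); 
    np.savez('pics/'+f+'.npz',**{k:np.array(d[k]) for k in ('pixels','mtx','k1','cam_to_world')}); return d
def load(f): return np.load('pics/'+f+'.npz')
def world(d,uv,z):
    uv=np.array(uv,float).reshape(-1,1,2); k=np.array([float(d['k1']),0,0,0])
    p=cv2.undistortPoints(uv,d['mtx'],k)[:,0]
    R=d['cam_to_world']; v=np.c_[p,np.ones(len(p))]@R[:3,:3].T; o=R[:3,3]
    return (o+v*((z-o[2])/v[:,2])[:,None])[:,:2]
def pix(d,P):
    T=np.linalg.inv(d['cam_to_world']); k=np.array([float(d['k1']),0,0,0])
    return cv2.projectPoints(np.array(P,float).reshape(-1,1,3),cv2.Rodrigues(T[:3,:3])[0],T[:3,3],d['mtx'],k)[0][:,0]
E
python3 - <<'E'
from h import *
for n in('scene','top'):
    d=shot(n,n+'0'); print(n,d['cam_to_world'].round(3).tolist(),d['mtx'].tolist(),d['k1'])
s=observe();print(s)
E
```

```text
scene [[-0.783, 0.47, -0.408, 1.144], [0.622, 0.598, -0.505, 0.756], [0.006, -0.649, -0.761, 1.296], [0.0, 0.0, 0.0, 1.0]] [[463.01117595461636, 0.0, 326.1681351697408], [0.0, 463.01117595461636, 204.10262451635504], [0.0, 0.0, 1.0]] -0.11566839052755423
top [[-0.034, -0.979, 0.201, 0.19], [-0.999, 0.034, -0.003, -0.061], [-0.004, -0.201, -0.98, 1.506], [0.0, 0.0, 0.0, 1.0]] [[414.82442733682575, 0.0, 321.9422171986766], [0.0, 414.82442733682575, 193.4099720955067], [0.0, 0.0, 1.0]] -0.035139529149117506
{'t': 0.1, 'joint_positions': array([-1.23456461e+00,  3.51148986e-01,  1.65233849e+00,  3.80223225e-05,
        1.13909659e+00, -8.46179977e-02]), 'qvel': array([ 0.00063517, -0.00055973, -0.00194849,  0.00140465, -0.00059476,
       -0.0019153 ]), 'joint_efforts': array([ 1.09350407e-03, -4.98026919e+01, -2.85707992e+01,  7.00640283e-02,
        2.37937435e-02, -5.03035540e-05]), 'tool_pos': array([ 0.22461942, -0.50171584,  0.21818175]), 'tcp_rot': array([ 9.77943804e-01,  2.08867589e-01, -4.50719669e-05, -4.93952417e-04]), 'contact_force': array([-0.90247094,  1.5998556 , -0.37254403]), 'wrist_torque': array([-0.00295465,  0.03551575,  0.00302769]), 'grip_force': 0.0, 'grip_width': 0.9996641603113903}
```

View pics/top0.png

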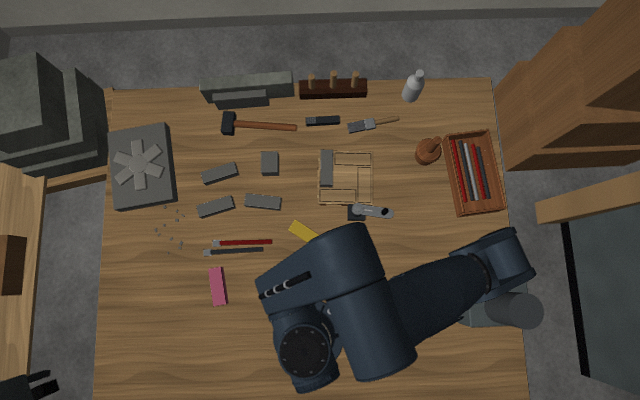

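View pics/scene0.png

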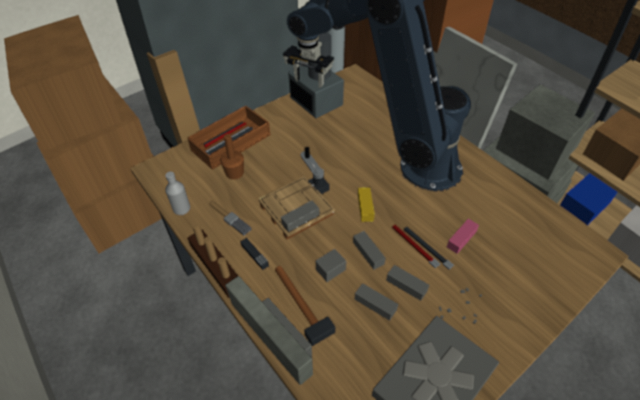

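The top view shows the three bars at about (219,173), (216,206) and (262,201), with the offcut at (270,163). The skid is at (345,177) with stone4 at (326,167), and the keeper post is at (357,212) with its arm pointing right (-y).

Run:
```python
from h import *
a=load('top0')['pixels'][140:230,190:400]; b=load('scene0')['pixels'][140:330,255:435]
A=cv2.resize(a,None,fx=3.8,fy=3.8,interpolation=cv2.INTER_CUBIC)
cv2.imwrite('pics/c1.png',A[:,:,::-1]); cv2.imwrite('pics/c2.png',cv2.resize(b,None,fx=3.1,fy=3.1,interpolation=cv2.INTER_CUBIC)[:,:,::-1])
for f in('top0','scene0'):
    d=load(f); im=d['pixels'].astype(int); sat=im.max(2)-im.min(2)
    m=((sat<22)&(im.max(2)>60)).astype(np.uint8)
    n,l,st,c=cv2.connectedComponentsWithStats(m,connectivity=4)
    for i in range(1,n):
        if 120<st[i,4]<1500:
            w=world(d,c[i],.03)[0]
            if .2<w[0]<.95 and abs(w[1])<.5:
                pts=np.argwhere(l==i)[:,::-1]; print(f,c[i].round(1),st[i,4],w.round(3),[np.round(x,1) for x in cv2.minAreaRect(pts.astype(np.float32))], [int(im[...,k][l==i].mean()) for k in range(3)])
```

```text
top0 [238.4  94.5] 388 [0.89  0.241] [array([238.5,  94.5]), array([ 7.1, 53.6]), np.float64(85.2)] [80, 79, 75]
top0 [361.3 124.7] 265 [ 0.75  -0.223] [array([361.1, 125. ]), array([10. , 27.5]), np.float64(76.8)] [80, 81, 82]
top0 [326.3 167.3] 431 [ 0.589 -0.085] [array([326. , 167.5]), array([35., 12.]), np.float64(90.0)] [84, 83, 79]
top0 [268.9 161.6] 350 [0.619 0.126] [array([269. , 161.5]), array([21., 16.]), np.float64(90.0)] [83, 82, 78]
top0 [218.5 171.9] 400 [0.586 0.313] [array([218.5, 171.9]), array([11.4, 35.7]), np.float64(71.6)] [84, 83, 79]
top0 [262.  200.7] 432 [0.473 0.152] [array([262.1, 200.7]), array([35.6, 12.1]), np.float64(6.3)] [85, 85, 81]
top0 [214.6 205.7] 429 [0.46  0.325] [array([214.5, 205.6]), array([11.9, 36. ]), np.float64(72.9)] [85, 84, 80]
top0 [370.7 210.6] 389 [ 0.423 -0.239] [array([372.5, 210.1]), array([41.7, 12.3]), np.float64(7.9)] [98, 99, 98]
scene0 [313.1 166.3] 253 [ 0.385 -0.266] [array([312.6, 164.4]), array([32.4, 10.8]), np.float64(57.1)] [89, 91, 89]
scene0 [176.6 194.9] 651 [ 0.872 -0.461] [array([175.9, 192.8]), array([44.6, 18.6]), np.float64(68.2)] [120, 121, 118]
scene0 [300.6 215.2] 592 [ 0.568 -0.1  ] [array([300.5, 215.3]), array([16.9, 37.7]), np.float64(61.4)] [81, 81, 76]
scene0 [236.8 222.7] 282 [ 0.763 -0.21 ] [array([237. , 223.1]), array([27.8, 11.7]), np.float64(38.7)] [78, 79, 79]
scene0 [370.2 249. ] 468 [0.472 0.16 ] [array([369.8, 249. ]), array([39.5, 15.2]), np.float64(57.2)] [78, 79, 74]
scene0 [331.8 263.8] 538 [0.609 0.126] [array([331.6, 264.1]), array([23.7, 26.4]), np.float64(58.0)] [80, 81, 76]
scene0 [408.6 280.1] 500 [0.457 0.326] [array([408.7, 280. ]), array([41.7, 14.9]), np.float64(35.7)] [77, 78, 73]
scene0 [376.9 299.4] 562 [0.582 0.314] [array([376.4, 299.6]), array([43.1, 15.9]), np.float64(33.3)] [77, 78, 73]
```

View pics/c1.png

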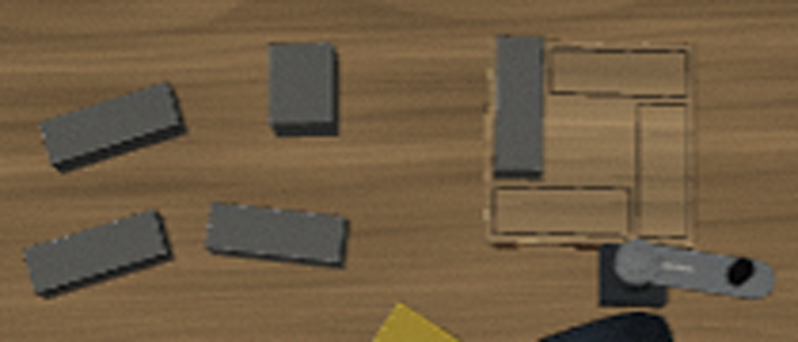

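View pics/c2.png

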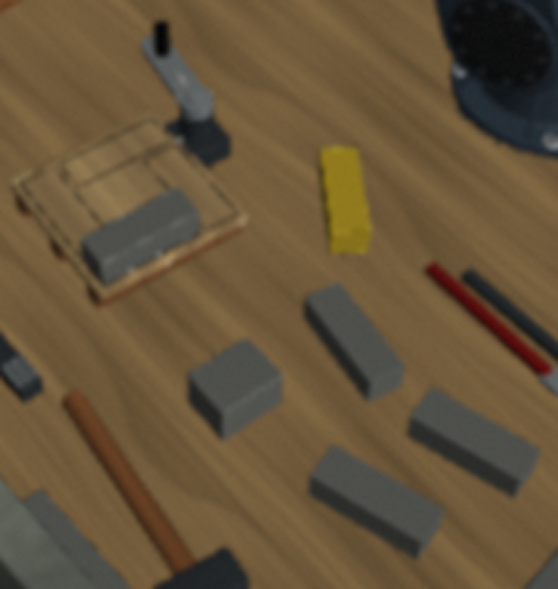

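The crops show the b, a and d outlines empty at crop (620,72), (662,170) and (562,212), with stone4 on c. The keeper is slightly rotated. Next I refine the poses.

```bash
cat > m.py <<'E'
from h import *
def stones(d,z=.04,zone=(.2,.75,-.45,.45)):
    im=cv2.resize(d['pixels'],None,fx=4,fy=4,interpolation=cv2.INTER_CUBIC).astype(int)
    m=((im.max(2)-im.min(2)<24)&(im.max(2)>66)).astype(np.uint8); out=[]
    m=cv2.morphologyEx(m,cv2.MORPH_OPEN,np.ones((7,7)))
    for c in cv2.findContours(m,0,1)[0]:
        if 3500<cv2.contourArea(c)<13000:
            w=world(d,(c[:,0]+.5)/4-.5,z)
            (x,y),(a,b),t=cv2.minAreaRect((w*1e3).astype(np.float32))
            if a<b:t+=90;a,b=b,a
            t=(t+90)%180-90
            if zone[0]<x/1e3<zone[1] and zone[2]<y/1e3<zone[3]: out.append((round(x),round(y),round(a),round(b),round(t,1)))
    return out
E
python3 - <<'E'
from m import *
d=load('top0')
for s in stones(d): print(s)
for s in stones(load('scene0')): print('sc',s)
g=cv2.resize(cv2.cvtColor(d['pixels'],cv2.COLOR_RGB2GRAY),None,fx=4,fy=4,interpolation=cv2.INTER_CUBIC)
bh=cv2.morphologyEx(g,cv2.MORPH_BLACKHAT,np.ones((15,15)))
C={}
for n,(x0,x1,y0,y1) in dict(b=(546,694,46,102),a=(632,692,99,243),d=(487,634,182,242)).items():
    q=np.array([x0,x1,y0,y1])/3.8+np.array([190,190,140,140]); X0,X1,Y0,Y1=(q*4).astype(int)
    s=bh[Y0:Y1,X0:X1]; ys,xs=np.nonzero(s>22)
    w=world(d,(np.c_[xs+X0,ys+Y0]+.5)/4-.5,.036); 
    (x,y),(a,b),t=cv2.minAreaRect((w*1e3).astype(np.float32)); print(n,len(w),round(x,1),round(y,1),round(a),round(b),round(t,1), (w.mean(0)*1e3).round(1))
E
```

```text
(422, -244, 151, 44, 80.2)
(459, 323, 129, 45, -74.5)
(471, 152, 128, 45, 81.5)
(583, 311, 129, 45, -73.9)
(617, 125, 79, 60, -0.2)
(589, -84, 133, 46, -3.2)
(747, -220, 105, 40, -80.0)
sc (587, 316, 135, 48, -74.2)
sc (461, 327, 133, 46, -75.4)
sc (617, 130, 94, 86, -1.1)
sc (476, 163, 149, 52, 76.9)
sc (572, -94, 143, 75, -3.2)
sc (386, -270, 162, 45, 79.0)
b 1687 616.9 -181.9 134 52 86.5 [ 616.7 -182.1]
a 1048 520.4 -217.5 53 138 88.0 [ 530.5 -207.8]
d 1702 483.0 -119.4 134 53 85.7 [ 481.8 -112.8]
```

```bash
python3 - <<'E'
from m import *
d=load('top0')
p=lambda x,y,z: world(d,[x/3.8+190,y/3.8+140],z)[0]
A=p(634,262,.098); B=p(741,271,.125); print('axis',A,'pin',B,np.hypot(*(B-A)),np.degrees(np.arctan2(*(B-A)[::-1])))
th=np.radians(-3.3);R=np.array([[np.cos(th),-np.sin(th)],[np.sin(th),np.cos(th)]])
o=np.array([.5498,-.1506]); print((A-o)@R,(B-o)@R)
E
python3 -m crank '[[0.075,0.0154,0.0409,0,0.0626],[0.075,0.0154,0.0409,0,0.0626],[0.075,0.0154,0.0409,0,0.0626],[0.075,0.0154,0.0409,0,0.0626],[0.075,0.0154,0.0409,0,0.0626],[0.075,0.0154,0.0409,0,0.0626],[0.075,0.0154,0.0409,0,0.0626],[0.075,0.0154,0.0409,0,0.0626]]' 40
```

```text
axis [ 0.41925682 -0.18334799] pin [ 0.40342552 -0.27544317] 0.09344597896654427 -99.75390168319436
[-0.12844161 -0.04020828] [-0.13894529 -0.13306206]
t: 0.9
tool_pos: [0.348, -0.1731, 0.2186]
tcp_rot: [0.895, 0.446, 0.0, 0.0]
contact_force: [0.8, -0.8, -0.6]
grip_width: 0.809
grip_force: 0.0
```

```bash
python3 -m crank '[[0.075,0.0154,0.0409,0,0.0626],[0.075,0.0154,0.0409,0,0.0626],[0.075,0.0154,0.0409,0,0.0626],[0.075,0.0154,0.0409,0,0.0626],[0.075,0.0154,0.0409,0,0.0626],[0.075,0.0154,0.0409,0,0.0626],[0.075,0.0154,0.0409,0,0.0626],[0.075,0.0154,0.0379,0,0.0626]]' 40
python3 -m crank '[[0.075,0,0,0,0],[0.075,0,0,0,0]]'
python3 - <<'E'
from m import *
d=shot('top','t1')
print(stones(d)); s=observe();print(s['tool_pos'],s['tcp_rot'],s['joint_positions'])
E
```

```text
t: 1.7
tool_pos: [0.4712, 0.1515, 0.2185]
tcp_rot: [0.757, 0.654, -0.0, -0.0]
contact_force: [-0.2, -0.8, 0.7]
grip_width: 0.806
grip_force: 0.0
t: 1.9
tool_pos: [0.4707, 0.1497, 0.2181]
tcp_rot: [0.757, 0.653, -0.001, -0.0]
contact_force: [-0.8, -0.2, 0.6]
grip_width: 0.804
grip_force: 0.0
[(422, -244, 151, 44, 80.0), (617, 120, 79, 48, -0.7), (589, -84, 133, 46, -3.2)]
[0.47059867 0.14900462 0.21823944] [ 7.57669856e-01  6.52637781e-01 -5.31063278e-04 -1.84256840e-04] [ 2.12404123e-01  2.49268010e-01  1.79309523e+00 -2.06784707e-04
  1.10033845e+00  3.61172661e-01]
```

```bash
python3 -m crank '[[0.075,0,-0.004,-0.045,0],[0.075,0,0,-0.045,0],[0.075,0,0,-0.045,0],[0.075,0,0,-0.040,0],[0.075,0,0,-0.024,0],[0.075,0,0,-0.012,0],[0.075,0,0,0,0],[0.03,0,0,0,0]]' 40
python3 -m crank '[[0.03,0,0,0,0],[0.03,0,0,0,0],[0.03,0,0,0,0],[0.03,0,0,0,0]]'
```

```text
t: 2.75
tool_pos: [0.4717, 0.1451, 0.0087]
tcp_rot: [0.758, 0.652, 0.001, 0.0]
contact_force: [0.2, 0.4, 0.1]
grip_width: 0.763
grip_force: 0.0
t: 3.15
tool_pos: [0.4714, 0.1455, 0.0082]
tcp_rot: [0.758, 0.653, 0.0, 0.0]
contact_force: [-1.7, -1.1, 7.4]
grip_width: 0.484
grip_force: 40.0
```

```bash
python3 -m crank '[[0.03,0,0,0.015,0],[0.03,0,0,0.03,0],[0.03,0,0,0.045,0],[0.03,0,0,0.045,0],[0.03,0.0018,-0.02,0.007,0],[0.03,0.0018,-0.036,0,0.018],[0.03,0.0018,-0.036,0,0.018],[0.03,0.0018,-0.036,0,0.018]]' 
python3 -m crank '[[0.03,0.0017,-0.036,0,0.018],[0.03,0.0017,-0.036,0,0.019],[0.03,0,-0.036,0,0],[0.03,0,-0.0253,0,0],[0.03,0,-0.011,0,0],[0.03,0,0,0,0],[0.03,0,0,0,0]]'
python3 - <<'E'
from m import *
d=shot('top','t2')
print(stones(d)); s=observe();print(s['tool_pos'],s['tcp_rot'],s['joint_positions'][[0,5]])
E
```

```text
t: 3.95
tool_pos: [0.4775, 0.0163, 0.1493]
tcp_rot: [0.739, 0.673, -0.0, -0.0]
contact_force: [1.2, -0.2, -5.8]
grip_width: 0.486
grip_force: 40.0
t: 4.65
tool_pos: [0.4813, -0.1261, 0.1493]
tcp_rot: [0.727, 0.687, -0.0, -0.001]
contact_force: [0.1, -0.0, -5.0]
grip_width: 0.481
grip_force: 40.0
[(421, -251, 138, 44, 80.3), (459, 323, 129, 45, -74.5), (583, 311, 129, 45, -73.8), (617, 126, 79, 60, -0.7), (747, -220, 105, 40, -80.6)]
[ 0.48143164 -0.12584237  0.1493804 ] [ 7.26877193e-01  6.86767308e-01 -9.44639083e-05 -4.48162211e-04] [-0.3493855  -0.29282256]
```

View pics/t2.png

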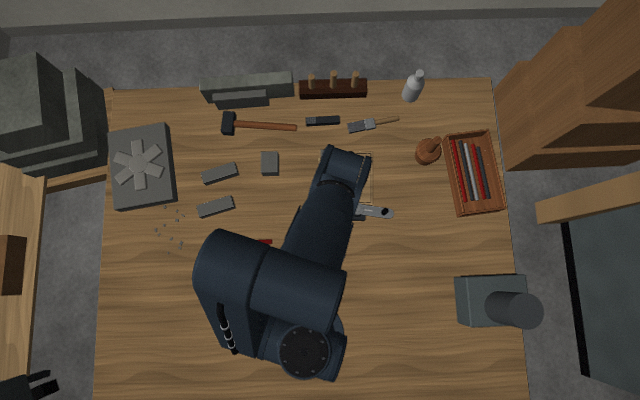

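The arm now hides the skid at (345,180), so I'll lower the bar by coordinates, slowly near contact.

```bash
python3 -m crank '[[0.03,0.0006,-0.001,-0.03,0],[0.03,0,0,-0.035,0],[0.03,0,0,-0.02,0],[0.03,0,0,-0.01,0],[0.03,0,0,-0.005,0],[0.03,0,0,0,0]]'
python3 -m crank '[[0.03,0,0,-0.0015,0],[0.03,0,0,-0.0015,0],[0.03,0,0,-0.0010,0],[0.03,0,0,0,0]]'
```

```text
t: 5.3
tool_pos: [0.4826, -0.1276, 0.0499]
tcp_rot: [0.727, 0.687, 0.0, 0.0]
contact_force: [0.2, -0.5, -5.6]
grip_width: 0.48
grip_force: 40.0
t: 5.7
tool_pos: [0.4823, -0.1279, 0.0458]
tcp_rot: [0.727, 0.687, 0.0, 0.0]
contact_force: [-0.0, 0.5, -5.8]
grip_width: 0.481
grip_force: 40.0
```

```bash
python3 -m crank '[[0.03,0,0,-0.001,0],[0.03,0,0,-0.0005,0],[0.03,0,0,-0.0005,0],[0.03,0,0,0,0]]'
```

```text
t: 6.1
tool_pos: [0.4823, -0.1279, 0.0442]
tcp_rot: [0.727, 0.687, 0.0, 0.0]
contact_force: [-3.8, 1.3, 5.5]
grip_width: 0.478
grip_force: 40.0
```

```bash
python3 -m crank '[[0.065,0,0,0,0],[0.065,0,0,0,0],[0.065,0,0,0,0],[0.065,0,0,0.02,0],[0.065,0,0,0.05,0],[0.065,0,0,0.05,0],[0.065,0.009,0.0406,0,0.0308],[0.065,0.009,0.0406,0,0.0308]]'
python3 -m crank '[[0.065,0.009,0.0406,0,0.0308],[0.065,0.009,0.0406,0,0.0308],[0.065,0.009,0.0406,0,0.0308],[0.065,0.009,0.0406,0,0.0308],[0.065,0.009,0.0406,0,0.0308],[0.065,0.009,0.0406,0,0.0308],[0.065,0.009,0.0406,0,0.0308],[0.065,0.009,0.0406,0,0.0308]]'
python3 -m crank '[[0.065,0.009,0.0406,0,0.0308],[0.065,0,0,0,0],[0.065,0,0,0,0]]'
python3 - <<'E'
from m import *
d=shot('top','t3')
print(stones(d)); print(stones(d,.076))
s=observe();print(s['tool_pos'],np.degrees(s['joint_positions'][0]-s['joint_positions'][5]))
c=d['pixels'][140:230,290:400]
cv2.imwrite('pics/c3.png',cv2.resize(c,None,fx=6,fy=6,interpolation=cv2.INTER_CUBIC)[:,:,::-1])
E
```

```text
t: 6.9
tool_pos: [0.5013, -0.0464, 0.1654]
tcp_rot: [0.706, 0.708, 0.001, 0.002]
contact_force: [0.4, -0.0, 0.6]
grip_width: 0.701
grip_force: 0.0
t: 7.7
tool_pos: [0.5724, 0.2799, 0.1636]
tcp_rot: [0.613, 0.79, 0.0, 0.0]
contact_force: [0.9, -0.6, 0.7]
grip_width: 0.698
grip_force: 0.0
t: 8.0
tool_pos: [0.581, 0.3191, 0.1631]
tcp_rot: [0.601, 0.8, -0.0, -0.0]
contact_force: [0.2, -0.3, 0.9]
grip_width: 0.696
grip_force: 0.0
[(422, -244, 151, 44, 80.3), (489, -124, 135, 47, 88.0), (617, 126, 79, 60, -0.7), (589, -84, 133, 46, -3.2)]
[(417, -240, 147, 43, 80.3), (482, -122, 132, 46, 88.0), (607, 121, 77, 59, -0.7), (580, -84, 130, 44, -3.2)]
[0.58105078 0.31819489 0.1632973 ] 16.110308269306696
```

View pics/c3.png

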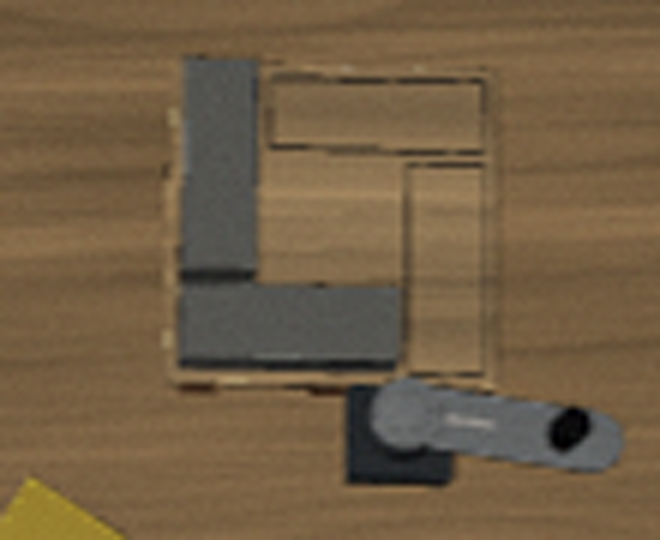

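Stone d lies inside its outline, measuring (482,-122) with yaw -2° against a target of (482,-120) and -3.3°. I'll pick the next bar.

```bash
python3 -m crank '[[0.065,0,0,-0.045,0],[0.065,0,0,-0.045,0],[0.065,0,0,-0.035,0],[0.065,0,0,-0.02,0],[0.065,0,0,-0.01,0],[0.065,0,0,0,0],[0.03,0,0,0,0],[0.03,0,0,0,0]]' 40
python3 -m crank '[[0.03,0,0,0,0],[0.03,0,0,0,0],[0.03,0,0,0,0]]'
```

```text
t: 8.85
tool_pos: [0.5821, 0.3188, 0.0103]
tcp_rot: [0.601, 0.799, 0.001, 0.001]
contact_force: [0.5, 0.7, 0.1]
grip_width: 0.571
grip_force: 0.0
t: 9.15
tool_pos: [0.5821, 0.3189, 0.0099]
tcp_rot: [0.601, 0.799, 0.001, 0.001]
contact_force: [0.9, -1.0, 7.2]
grip_width: 0.479
grip_force: 40.0
```

```bash
python3 -m crank '[[0.03,0,0,0.015,0],[0.03,0,0,0.035,0],[0.03,0,0,0.045,0],[0.03,0,0,0.045,0],[0.03,0.0015,-0.0205,0.008,-0.014],[0.03,0.003,-0.041,0,-0.0282],[0.03,0.003,-0.041,0,-0.0282],[0.03,0.003,-0.041,0,-0.0282]]' 
python3 -m crank '[[0.03,0.003,-0.041,0,-0.0282],[0.03,0.003,-0.041,0,-0.0282],[0.03,0.003,-0.041,0,-0.0282],[0.03,0.003,-0.041,0,-0.0282],[0.03,0.003,-0.041,0,-0.0282],[0.03,0.003,-0.041,0,-0.0282],[0.03,0.003,-0.041,0,-0.0282],[0.03,0.003,-0.041,0,-0.0282]]'
python3 -m crank '[[0.03,0.001,-0.0206,0,-0.015],[0.03,0,0,0,0],[0.03,0,0,0,0]]'
python3 - <<'E'
from rig import *
import numpy as np
s=observe();print(s['tool_pos'],np.degrees(s['joint_positions'][0]-s['joint_positions'][5]))
E
```

```text
t: 9.95
tool_pos: [0.5906, 0.1731, 0.1559]
tcp_rot: [0.64, 0.768, -0.001, -0.001]
contact_force: [0.9, -0.8, -5.7]
grip_width: 0.481
grip_force: 40.0
t: 10.75
tool_pos: [0.6144, -0.1546, 0.1558]
tcp_rot: [0.723, 0.691, -0.001, -0.001]
contact_force: [0.6, -0.1, -6.8]
grip_width: 0.488
grip_force: 40.0
t: 11.05
tool_pos: [0.6157, -0.1735, 0.1557]
tcp_rot: [0.728, 0.686, -0.0, -0.001]
contact_force: [0.1, -0.8, -6.4]
grip_width: 0.482
grip_force: 40.0
[ 0.61569703 -0.17347806  0.15574449] -3.3619252242728104
```

```bash
python3 -m crank '[[0.03,0.0015,0,-0.03,0],[0.03,0,0,-0.035,0],[0.03,0,0,-0.02,0],[0.03,0,0,-0.013,0],[0.03,0,0,-0.006,0],[0.03,0,0,0,0]]'
python3 -m crank '[[0.03,0,0,-0.0015,0],[0.03,0,0,-0.0015,0],[0.03,0,0,-0.0010,0],[0.03,0,0,0,0]]'
```

```text
t: 11.65
tool_pos: [0.6182, -0.1729, 0.0525]
tcp_rot: [0.727, 0.687, -0.0, -0.0]
contact_force: [0.1, 0.3, -6.0]
grip_width: 0.482
grip_force: 40.0
t: 12.05
tool_pos: [0.6183, -0.1735, 0.0489]
tcp_rot: [0.727, 0.686, 0.0, 0.0]
contact_force: [-0.4, 0.4, -7.0]
grip_width: 0.483
grip_force: 40.0
```

```bash
python3 -m crank '[[0.03,-0.0005,0,-0.0015,0],[0.03,0,0,-0.0008,0],[0.03,0,0,-0.0008,0],[0.03,0,0,0,0]]'
```

```text
t: 12.45
tool_pos: [0.6177, -0.1734, 0.046]
tcp_rot: [0.727, 0.686, -0.0, -0.0]
contact_force: [-3.6, 1.0, 0.8]
grip_width: 0.481
grip_force: 40.0
```

```bash
python3 -m crank '[[0.065,0,0,-0.0003,0],[0.065,0,0,0,0],[0.065,0,0,0,0],[0.065,0,0,0.02,0],[0.065,0,0,0.05,0],[0.065,0,0,0.05,0],[0.065,-0.0124,0.0388,0,0.0252],[0.065,-0.0124,0.0388,0,0.0252]]'
python3 -m crank '[[0.065,-0.0124,0.0388,0,0.0252],[0.065,-0.0124,0.0388,0,0.0252],[0.065,-0.0124,0.0388,0,0.0252],[0.065,-0.0124,0.0388,0,0.0252],[0.065,-0.0124,0.0388,0,0.0252],[0.065,-0.0124,0.0388,0,0.0252],[0.065,-0.0124,0.0388,0,0.0252],[0.065,-0.0124,0.0388,0,0.0252]]'
python3 -m crank '[[0.065,-0.0124,0.0388,0,0.0252],[0.065,-0.0124,0.0388,0,0.0252],[0.065,-0.0124,0.0388,0,0.0252],[0.065,0,0,0,0],[0.065,0,0,0,0]]'
python3 - <<'E'
from m import *
d=shot('top','t4')
print(stones(d)); print(stones(d,.076))
s=observe();print(s['tool_pos'],np.degrees(s['joint_positions'][0]-s['joint_positions'][5]))
E
```

```text
t: 13.25
tool_pos: [0.5935, -0.0957, 0.167]
tcp_rot: [0.71, 0.704, 0.001, 0.002]
contact_force: [1.3, 0.3, -0.3]
grip_width: 0.7
grip_force: 0.0
t: 14.05
tool_pos: [0.4934, 0.2162, 0.1656]
tcp_rot: [0.635, 0.773, 0.0, 0.0]
contact_force: [0.9, 0.9, 0.1]
grip_width: 0.696
grip_force: 0.0
t: 14.55
tool_pos: [0.4564, 0.3315, 0.1653]
tcp_rot: [0.605, 0.796, 0.0, 0.0]
contact_force: [-0.4, -0.3, -0.3]
grip_width: 0.698
grip_force: 0.0
[(422, -244, 151, 44, 80.0), (465, 301, 82, 44, -74.5), (489, -124, 135, 46, 87.1), (617, 126, 79, 61, -0.9), (627, -184, 133, 45, 86.4), (590, -85, 132, 45, -2.3)]
[(416, -240, 147, 43, 80.0), (458, 292, 80, 43, -74.5), (481, -122, 132, 45, 87.1), (607, 121, 77, 59, -0.9), (616, -181, 130, 44, 86.4), (580, -84, 129, 44, -2.3)]
[0.45675524 0.3306747  0.16525377] 15.454109918297837
```

b measures (616,-181, -3.6°) against a target of (617,-181, -3.3°), so it's good. On to the third bar.

```bash
python3 -m crank '[[0.065,0,0,-0.045,0],[0.065,0,0,-0.045,0],[0.065,0,0,-0.035,0],[0.065,0,0,-0.02,0],[0.065,0,0,-0.011,0],[0.065,0,0,0,0],[0.03,0,0,0,0],[0.03,0,0,0,0]]' 40
python3 -m crank '[[0.03,0,0,0,0],[0.03,0,0,0,0],[0.03,0,0,0,0]]'
```

```text
t: 15.4
tool_pos: [0.4575, 0.3312, 0.0106]
tcp_rot: [0.606, 0.796, 0.001, 0.0]
contact_force: [-0.0, 1.0, -0.4]
grip_width: 0.573
grip_force: 0.0
t: 15.7
tool_pos: [0.4573, 0.3313, 0.0104]
tcp_rot: [0.606, 0.796, 0.001, 0.0]
contact_force: [0.1, -1.6, 7.2]
grip_width: 0.484
grip_force: 40.0
```

```bash
python3 -m crank '[[0.03,0,0,0.015,0],[0.03,0,0,0.04,0],[0.03,0,0,0.045,0],[0.03,0,0,0.045,0],[0.03,0.0025,-0.0196,0.01,-0.068],[0.03,0.005,-0.0393,0,-0.1356],[0.03,0.005,-0.0393,0,-0.1356],[0.03,0.005,-0.0393,0,-0.1356]]' 
python3 -m crank '[[0.03,0.005,-0.0393,0,-0.1356],[0.03,0.005,-0.0393,0,-0.1356],[0.03,0.005,-0.0393,0,-0.1356],[0.03,0.005,-0.0393,0,-0.1356],[0.03,0.005,-0.0393,0,-0.1356],[0.03,0.005,-0.0393,0,-0.1356],[0.03,0.005,-0.0393,0,-0.1356],[0.03,0.005,-0.0393,0,-0.1356]]'
python3 -m crank '[[0.03,0.005,-0.0393,0,-0.1356],[0.03,0.005,-0.0393,0,-0.1356],[0.03,0.003,-0.0197,0,-0.0684],[0.03,0,0,0,0],[0.03,0,0,0,0]]'
python3 - <<'E'
from rig import *
import numpy as np
s=observe();print(s['tool_pos'],np.degrees(s['joint_positions'][0]-s['joint_positions'][5]))
E
```

```text
t: 16.5
tool_pos: [0.4735, 0.1921, 0.1649]
tcp_rot: [0.777, 0.629, -0.0, -0.0]
contact_force: [0.2, 0.5, -4.4]
grip_width: 0.481
grip_force: 40.0
t: 17.3
tool_pos: [0.5136, -0.1223, 0.1649]
tcp_rot: [0.991, 0.137, -0.0, -0.0]
contact_force: [2.1, 0.4, -4.3]
grip_width: 0.482
grip_force: 40.0
t: 17.8
tool_pos: [0.5266, -0.2188, 0.1644]
tcp_rot: [1.0, -0.029, -0.0, -0.0]
contact_force: [0.4, 0.9, -4.9]
grip_width: 0.482
grip_force: 40.0
[ 0.52655215 -0.21884215  0.16436961] -93.31676653429292
```

```bash
python3 -m crank '[[0.03,0.001,0,-0.03,0],[0.03,0,0,-0.04,0],[0.03,0,0,-0.025,0],[0.03,0,0,-0.013,0],[0.03,0,0,-0.006,0],[0.03,0,0,0,0]]'
python3 -m crank '[[0.03,0,0,-0.0012,0],[0.03,0,0,-0.0010,0],[0.03,0,0,-0.0010,0],[0.03,0,0,0,0]]'
```

```text
t: 18.4
tool_pos: [0.5283, -0.2188, 0.0506]
tcp_rot: [1.0, -0.029, 0.0, 0.0]
contact_force: [-1.1, 0.3, -3.9]
grip_width: 0.479
grip_force: 40.0
t: 18.8
tool_pos: [0.5282, -0.2193, 0.0473]
tcp_rot: [1.0, -0.029, 0.0, 0.0]
contact_force: [0.4, 0.4, -5.5]
grip_width: 0.482
grip_force: 40.0
```

```bash
python3 -m crank '[[0.03,0,0.0005,-0.0008,0],[0.03,0,0,-0.0006,0],[0.03,0,0,0,0]]'
```

```text
t: 19.1
tool_pos: [0.5282, -0.2187, 0.0463]
tcp_rot: [1.0, -0.029, 0.0, 0.0]
contact_force: [-2.1, 1.5, 4.9]
grip_width: 0.477
grip_force: 40.0
```

```bash
python3 -m crank '[[0.065,0,0,0,0],[0.065,0,0,0,0],[0.065,0,0,0,0],[0.065,0,0,0.02,0],[0.065,0,0,0.045,0],[0.065,0,0,0.05,0],[0.065,0,0,0.045,0.1457],[0.065,-0.024,-0.02,0,0.1457]]'
python3 -m crank '[[0.065,-0.025,-0.025,0,0.1457],[0.065,-0.025,-0.025,0,0.1457],[0.065,-0.025,-0.025,0,0.1457],[0.065,-0.025,-0.025,0,0.1457],[0.065,-0.025,-0.025,0,0.1457],[0.065,-0.025,-0.025,0,0.1457],[0.065,-0.024,-0.025,0,0.1457],[0.065,0,-0.005,0,0.1457]]'
python3 -m crank '[[0.065,0,0,0,0],[0.065,0,0,0,0]]'
python3 - <<'E'
from m import *
d=shot('top','t5'); shot('scene','s5')
print(stones(d,.076))
s=observe();print(s['tool_pos'],np.degrees(s['joint_positions'][0]-s['joint_positions'][5]))
c=d['pixels'][140:230,300:410]
e=load('s5')['pixels'][140:240,250:350]
cv2.imwrite('pics/c5.png',np.hstack([cv2.resize(x,(w,400),interpolation=cv2.INTER_CUBIC) for x,w in((c,400*110//90),(e,300))])[:,:,::-1])
E
```

```text
t: 19.9
tool_pos: [0.5077, -0.239, 0.2119]
tcp_rot: [0.993, 0.12, 0.005, 0.003]
contact_force: [-0.3, -0.9, -1.2]
grip_width: 0.703
grip_force: 0.0
t: 20.7
tool_pos: [0.3278, -0.4208, 0.2057]
tcp_rot: [0.764, 0.645, -0.0, 0.0]
contact_force: [1.1, 0.5, 0.3]
grip_width: 0.697
grip_force: 0.0
t: 20.9
tool_pos: [0.3302, -0.4184, 0.2056]
tcp_rot: [0.767, 0.642, 0.0, -0.0]
contact_force: [-0.1, 0.4, -0.3]
grip_width: 0.7
grip_force: 0.0
[(416, -240, 148, 43, 80.3), (482, -121, 130, 46, 88.0), (519, -216, 127, 47, -3.3), (606, 121, 77, 59, -0.7), (616, -181, 130, 44, 86.3), (580, -84, 130, 44, -3.3), (733, -216, 103, 39, -80.0)]
[ 0.33050925 -0.41813336  0.20563895] -10.020367575257856
```

View pics/c5.png

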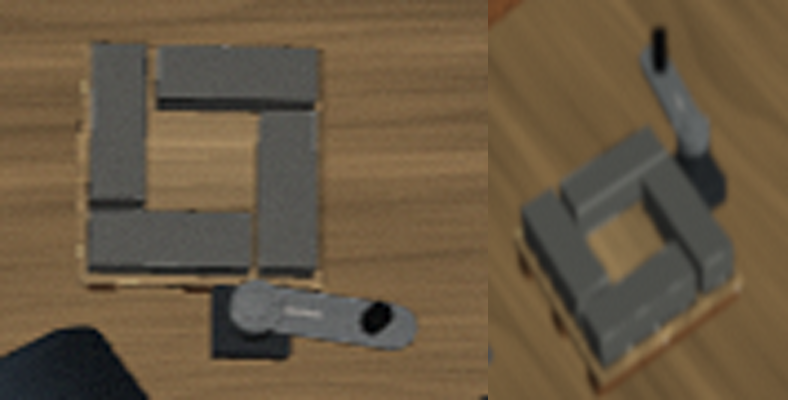

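All four bars lie in a clean pinwheel, with every measured centre within 2 mm of target. The keeper pin is at crop (377,318) left and (658,50) right. I triangulate it next.

Run:
```python
from m import *
t=load('top0' if 0 else 't5'); s=load('s5')
def blob(d,x0,x1,y0,y1):
    im=d['pixels'][y0:y1,x0:x1].max(2); m=im<35; ys,xs=np.nonzero(m); print(m.sum(), xs.min()+x0,xs.max()+x0,ys.min()+y0,ys.max()+y0); return [xs.mean()+x0,ys.mean()+y0]
a=blob(t,378,393,205,217); b=blob(s,302,312,145,160); print(a,b)
for z in(.105,.115,.125): print(z,world(t,a,z),world(s,b,z))
s=observe();print(s['tool_pos'])
```

```text
34 382 387 208 214
36 305 308 148 157
[np.float64(384.4117647058824), np.float64(211.0)] [np.float64(306.5833333333333), np.float64(152.27777777777777)]
0.105 [[ 0.40768326 -0.27660555]] [[ 0.40417824 -0.27981692]]
0.115 [[ 0.40612713 -0.2750675 ]] [[ 0.41038864 -0.27112029]]
0.125 [[ 0.40457099 -0.27352945]] [[ 0.41659904 -0.26242365]]
[ 0.33050925 -0.41813336  0.20563895]
```

```bash
python3 -m crank '[[0.065,0.019,0.0358,0,0],[0.065,0.019,0.0358,0,0],[0.065,0.019,0.0358,0,0],[0.065,0.0195,0.0358,0,0],[0.065,0,0,0,0],[0.065,0,0,-0.04,0],[0.065,0,0,-0.035,0],[0.065,0,0,-0.02,0]]'
python3 -m crank '[[0.065,0,0,-0.009,0],[0.065,0,0,0,0],[0.015,0,0,0,0],[0.015,0,0,0,0],[0.015,0,0,0,0],[0.015,0,0,0,0],[0.015,0,0,0,0],[0.015,0,0,0,0]]' 15
```

```text
t: 21.8
tool_pos: [0.4059, -0.2747, 0.1085]
tcp_rot: [0.766, 0.643, -0.0, -0.001]
contact_force: [0.4, 0.4, 0.2]
grip_width: 0.698
grip_force: 0.0
t: 22.6
tool_pos: [0.4066, -0.2755, 0.1018]
tcp_rot: [0.765, 0.644, 0.0, 0.0]
contact_force: [0.5, -0.3, 0.0]
grip_width: 0.233
grip_force: 0.0
```

```bash
python3 -m crank '[[0.015,0,0,0,0],[0.015,0,0,0,0],[0.015,0,0,0,0]]' 30
python3 - <<'E'
from rig import *
import numpy as np
s=observe();p=s['tool_pos'];print(p,s['contact_force'],np.degrees(s['joint_positions'][0]-s['joint_positions'][5]))
a=np.radians(np.linspace(-99.9,-3.3,17)); P=.09*np.c_[np.cos(a),np.sin(a)]
print((np.diff(P,axis=0)*1e3).round(1).tolist())
E
```

```text
t: 22.9
tool_pos: [0.4067, -0.2756, 0.1017]
tcp_rot: [0.765, 0.644, 0.0, 0.0]
contact_force: [-0.7, 0.3, 2.6]
grip_width: 0.207
grip_force: 30.0
[ 0.40665239 -0.27556907  0.10174617] [-0.69847281  0.277927    2.57508829] -9.881298716666194
[[9.4, -1.1], [9.5, -0.1], [9.4, 0.9], [9.3, 1.8], [9.1, 2.8], [8.7, 3.8], [8.3, 4.6], [7.7, 5.5], [7.1, 6.3], [6.4, 7.0], [5.6, 7.6], [4.8, 8.2], [3.9, 8.6], [3.0, 9.0], [2.0, 9.3], [1.0, 9.4]]
```

```bash
python3 -m crank '[[0.015,0.0094,-0.0011,0,0.1054],[0.015,0.0095,-0.0001,0,0.1054],[0.015,0,0,0,0]]'; python3 -m crank '[[0.015,0.0094,0.0009,0,0.1054],[0.015,0.0093,0.0018,0,0.1054],[0.015,0,0,0,0]]'
```

```text
t: 23.2
tool_pos: [0.4263, -0.2771, 0.1017]
tcp_rot: [0.693, 0.721, -0.0, 0.001]
contact_force: [0.3, -3.3, 2.1]
grip_width: 0.212
grip_force: 30.0
t: 23.5
tool_pos: [0.4449, -0.2746, 0.1018]
tcp_rot: [0.614, 0.789, -0.0, 0.001]
contact_force: [1.9, -6.1, 0.3]
grip_width: 0.207
grip_force: 30.0
```

```bash
python3 -m crank '[[0.015,0.0091,0.0026,0,0.1054],[0.015,0.0087,0.0036,0,0.1054],[0.015,0.0083,0.0044,0,0.1054],[0.015,0.0077,0.0054,0,0.1054],[0.015,0,0,0,0]]'; python3 -m crank '[[0.015,0.0071,0.0063,0,0.1054],[0.015,0.0064,0.0070,0,0.1054],[0.015,0.0056,0.0076,0,0.1054],[0.015,0.0048,0.0082,0,0.1054],[0.015,0,0,0,0]]'
```

```text
t: 24.0
tool_pos: [0.479, -0.2583, 0.1018]
tcp_rot: [0.435, 0.9, -0.0, 0.001]
contact_force: [5.2, -4.5, -2.5]
grip_width: 0.209
grip_force: 30.0
t: 24.5
tool_pos: [0.5037, -0.2292, 0.1019]
tcp_rot: [0.237, 0.971, -0.0, 0.002]
contact_force: [10.9, -5.3, -7.0]
grip_width: 0.21
grip_force: 30.0
```

```bash
python3 -m crank '[[0.015,0.0046,0.0084,0,0.1054],[0.015,0.0036,0.0090,0,0.1054],[0.015,0.0022,0.0093,0,0.1054],[0.015,0.0010,0.0094,0,0.1054],[0.015,0,0,0,0],[0.015,0,0,0,0]]'
python3 - <<'E'
from m import *
d=shot('top','t6'); shot('scene','s6'); s=observe()
print(s['tool_pos'],s['contact_force'],np.degrees(s['joint_positions'][0]-s['joint_positions'][5]))
P=np.array([[.4067,-.2756],[.4263,-.2771],[.4449,-.2746],[.479,-.2583],[.5037,-.2292],s['tool_pos'][:2]])
A=np.c_[2*P,np.ones(len(P))];c=np.linalg.lstsq(A,(P**2).sum(1),rcond=None)[0];print(c[:2],np.sqrt(c[2]+c[:2]@c[:2]))
v=s['tool_pos'][:2]-c[:2];print(np.degrees(np.arctan2(v[1],v[0])))
E
```

```text
t: 25.1
tool_pos: [0.5142, -0.1927, 0.1018]
tcp_rot: [0.031, 1.0, -0.0, 0.002]
contact_force: [8.5, -0.3, -3.2]
grip_width: 0.211
grip_force: 30.0
[ 0.51422368 -0.19284573  0.10181095] [ 8.1329506   0.85513644 -2.41405269] 86.49510858484132
[ 0.42355209 -0.18623427] 0.09092242144230986
-4.170424887115723
```

```bash
python3 -m crank '[[0.015,0,0.0015,0,0.015],[0.015,0,0,0,0],[0.06,0,0,0,0],[0.06,0,0,0,0],[0.06,0,0,0,0],[0.06,0,0,0,0]]'
python3 -m crank '[[0.06,0,0,0.03,0],[0.06,0,0,0.045,0],[0.06,0,0,0.045,0],[0.06,-0.02,-0.04,0.01,0],[0.06,-0.02,-0.04,0,0],[0.06,-0.02,-0.04,0,0],[0.06,-0.02,-0.04,0,0],[0.06,-0.02,-0.04,0,0]]'
python3 -m crank '[[0.06,-0.02,-0.03,0,0],[0.06,-0.02,-0.03,0,0],[0.06,0,0,0,0],[0.06,0,0,0,0]]'
python3 - <<'E'
from m import *
d=shot('top','t7'); shot('scene','s7')
g=d['pixels']; c=g[140:230,300:410]
e=load('s7')['pixels'][140:240,250:350]
cv2.imwrite('pics/c7.png',np.hstack([cv2.resize(x,(w,400),interpolation=cv2.INTER_CUBIC) for x,w in((c,489),(e,300))])[:,:,::-1])
def blob(x0,x1,y0,y1):
    m=g[y0:y1,x0:x1].max(2)<35; ys,xs=np.nonzero(m); return m.sum(),[xs.mean()+x0,ys.mean()+y0]
u=pix(d,[[.5136,-.191,.115]])[0].astype(int); print(u)
n,q=blob(u[0]-8,u[0]+9,u[1]-8,u[1]+9); print(n,q,world(d,q,.115)); print(stones(d,.076)); print(observe()['tool_pos'])
E
```

```text
t: 25.8
tool_pos: [0.5129, -0.1912, 0.1015]
tcp_rot: [0.021, 1.0, 0.0, -0.0]
contact_force: [-0.6, 0.0, 0.6]
grip_width: 0.505
grip_force: 0.0
t: 26.6
tool_pos: [0.4121, -0.3927, 0.2317]
tcp_rot: [0.021, 1.0, 0.0, 0.0]
contact_force: [1.2, -0.1, -0.2]
grip_width: 0.648
grip_force: 0.0
t: 27.0
tool_pos: [0.3729, -0.4513, 0.2314]
tcp_rot: [0.022, 1.0, 0.0, -0.0]
contact_force: [-0.3, 0.4, -0.6]
grip_width: 0.646
grip_force: 0.0
[358 181]
34 [np.float64(358.44117647058823), np.float64(181.3235294117647)] [[ 0.51252975 -0.19230757]]
[(606, 121, 78, 59, -0.7), (616, -181, 130, 44, 86.4), (580, -84, 130, 44, -3.2), (733, -216, 103, 39, -80.0)]
[ 0.37374014 -0.45048456  0.23159344]
```

View pics/c7.png

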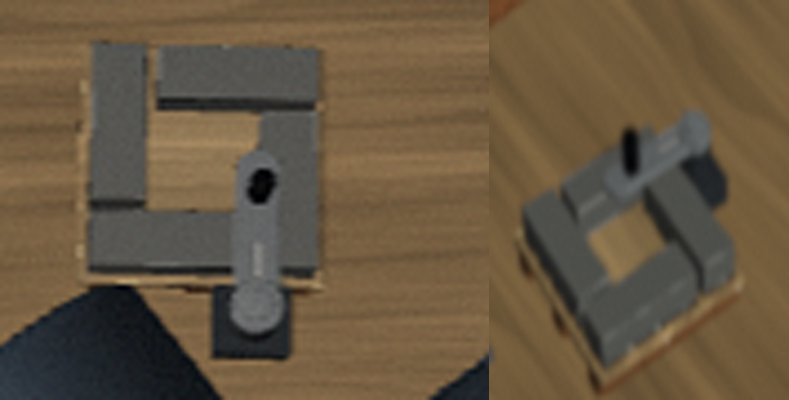

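The keeper lies straight across the stones, with collar (256,307) to pin (262,185) at about -3.5° in the world frame, which matches the skid yaw. The pinwheel is undisturbed and the gripper is clear.

```bash
python3 -c "
from rig import order
print(order.sign_off())"
```

```text
the job is handed in; nothing more can be done
None
```

The three bars lie in their outlines within about 2 mm, the keeper is turned over them to within about 1° of its mark as measured, and the job was handed in at about 27 s of the 72 s allowed.

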